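# Load two film spindles in order

## Task

Load the two spindles for the next reel change. On the post with the blue base thread, from the bottom up, the white film core, the yellow spacer and the black film core; on the post with the green base thread the red film core and then the brass ferrule on top of it. Every ring must lie flat on the one below, and the paperweight, the tape holder and the film can must be left where they are.

Things in the scene. Friction and masses are not known exactly. Their poses are not given: they have to be found in the camera images.
- white_core: White plastic film core: a ring lying flat, 54 mm outer diameter, 28 mm centre hole, 18 mm high, about 35 g. Origin at the centre of the ring (9 mm above its underside), z along the ring's axis, up.
- black_core: Black plastic film core: a ring lying flat, 54 mm outer diameter, 28 mm centre hole, 18 mm high, about 35 g. Origin at the centre of the ring (9 mm above its underside), z along the ring's axis, up.
- red_core: Red plastic film core: a ring lying flat, 54 mm outer diameter, 28 mm centre hole, 18 mm high, about 35 g. Origin at the centre of the ring (9 mm above its underside), z along the ring's axis, up.
- yellow_spacer: Yellow plastic reel spacer: a thin ring lying flat, 48 mm outer diameter, 28 mm centre hole, 10 mm high, about 20 g. Origin at the centre of the ring (5 mm above its underside), z along its axis, up.
- brass_ferrule: Brass ferrule: a short tube standing upright, 38 mm outer diameter, 26 mm bore, open at both ends, 24 mm high, about 120 g. Origin at its centre (12 mm above its underside), z along its axis, up.
- blue_spindle: The blue-painted round base of a spindle stand, fixed to the ledge: base disc 80 mm diameter and 12 mm high, with an upright steel post of 12 mm diameter at its centre whose tip (tapering over the last 6 mm) is 66 mm above the ledge. Rings threaded over the post rest on the base's top. Origin on the post's axis at the level of the ledge, z up.
- green_spindle: The green-painted round base of a spindle stand, fixed to the ledge: base disc 80 mm diameter and 12 mm high, with an upright steel post of 12 mm diameter at its centre whose tip (tapering over the last 6 mm) is 66 mm above the ledge. Rings threaded over the post rest on the base's top. Origin on the post's axis at the level of the ledge, z up.
- paperweight: Green glass paperweight, a solid dome 64 mm in diameter and 42 mm high. Origin at the centre of its underside. Loose, a bystander to be left where it is.
- tape_holder: Black steel tape roll holder with a roll of tape: foot 60 mm (its x) by 80 mm (its y), 69 mm high. Origin at the centre of its underside. Loose, a bystander to be left where it is.
- film_can: Flat round aluminium film can, lid on, 108 mm in diameter and 23 mm high. Origin at the centre of its underside. Loose, a bystander to be left where it is.
Things that resemble listed ones, but are neither listed nor needed, are in the scene too. Of the things shaped like the yellow_spacer, the yellow one is meant. Of the things shaped like the black_core, the black one is meant.

How it is judged:
At the end, for the whole second after the job is handed in: On the blue-based post, from the bottom up: white core, yellow spacer, black core; on the green-based post: red core, then brass ferrule. Each is threaded on the post (within 12 mm of its axis), at its height in the stack within 4 mm, flat within 0.12 rad, and at rest (horizontal distance between each of white_core, yellow_spacer, black_core and blue_spindle below 0.012 m and z of white_core in the frame of blue_spindle between 0.017 and 0.025 m and angle between the z axis of each of white_core, yellow_spacer, black_core and the z axis of blue_spindle, either way round below 0.12 rad and linear speed of each of white_core, yellow_spacer, black_core, red_core, brass_ferrule below 0.02 m/s and z of yellow_spacer in the frame of blue_spindle between 0.031 and 0.039 m and z of black_core in the frame of blue_spindle between 0.045 and 0.053 m and horizontal distance between each of red_core, brass_ferrule and green_spindle below 0.012 m and z of red_core in the frame of green_spindle between 0.017 and 0.025 m and angle between the z axis of each of red_core, brass_ferrule and the z axis of green_spindle, either way round below 0.12 rad and z of brass_ferrule in the frame of green_spindle between 0.038 and 0.046 m); the robot touches nothing.
It fails at once if the paperweight is moved by more than 15 mm (distance of paperweight from where it was at the start of the episode above 0.015 m).
It fails at once if the tape holder is moved by more than 15 mm (distance of tape_holder from where it was at the start of the episode above 0.015 m).
It fails at once if the film can is moved by more than 15 mm (distance of film_can from where it was at the start of the episode above 0.015 m).
It also fails if it takes over 120 s, if anything falls off the work surface, if the arm or the gripper's body presses on something with over 40 N, if the wrist force passes 120 N, or if a joint passes its speed limit or range.

## Robot

A 7-joint arm with a two-finger parallel gripper is mounted at the origin on the work surface. World frame = base frame: x ahead of the robot, y to its left, z up, the work surface at z = 0. Lengths are in m, angles in rad, forces in N, time in s.
With the tool pointing down it reaches from about 0.4 to 0.85 m from the base axis. Payload 10.4 kg.
Tool frame: the origin (TCP) lies between the finger pads; the fingertips stand ahead of it and the grasp point (between the pads) lies 6 mm ahead of it (finger_overhang is the z of the fingertips in the tool frame, in m); z points along the fingers, y is the direction in which the jaws open and shut (so a half turn about z gives the same grasp; the last joint's range is limited). The gripper opens to 85 mm and grips with 20 to 120 N. Pads are 22 mm wide; open, the fingers measure 114 mm over their backs; the gripper's body (76 mm by 85 mm) begins 54 mm behind the grasp point. The pads swing forward as they close: fully open they stand 13 mm farther back than shut.
Start: joints at [1.145, 0.332, -0.065, 1.46, 0.022, 1.35, -0.088], TCP at [0.245, -0.575, 0.256] pointing down, gripper open.
Joint ranges: [-2.6, 2.6], [-0.5, 2.12], [-1.47, 1.34], [0.16, 2.42], [-1.27, 4.41], [0.06, 2.06], [-2.6, 2.6]. Speed limits (rad/s): [2.22, 2.22, 2.79, 2.79, 3.14, 3.14, 3.14].

## Interface

Orientations are given as a unit quaternion [x, y, z, w].
In Python, from workcell import * gives the robot as it stands.
- The arm moves only by the shell command python3 -m creep 'ROWS' [FORCE]. ROWS is JSON, a list of rows, each a list of 7 numbers: the turn, a rotation vector about the tool's x, y, z in rad, then the shift along the tool's x, y, z in mm, then the closure in counts, from 0 (fully open) to 255 (shut). In form: [[wx, wy, wz, dx, dy, dz, claw], ...]. A call has 1 to 8 rows; each row shifts and turns the commanded pose from where the row before left it, along the tool's axes as they then stand; what a row does not reach is not made up. A row lasts 1/10 s, in which the tool goes at most 50 mm and 8.59 degrees, less where a joint would pass 70% of its speed; a pose out of reach is approached as far as the arm can. A call is refused whole if a number of a shift passes 50 or a number of a turn 0.15, either way. A call with a gripper value outside its range is refused whole. The fingers move at their own pace and stop on an object; FORCE is the grip in N (left out, the last holds). Time passes only in rows, so rows that do not move let the fingers close. It gives the time, the measured TCP pose, the force and the opening at its end, in the units of the state.
- get_obs(): the state, without advancing time (a new reading comes with each control period).
- camera(name): name is "scene" or "top" or "wrist"; returns (picture, depth): 384x512x3 uint8, blue, green, red; 384x512 float32, m along the optical axis (not along the pixel's ray), 0 where there is no reading.
- camera_model(name): a dict with "camera_matrix" (3x3 intrinsics, pixels), "R" (3x3) and "t" (3): a world point X has camera coordinates R X + t; the wrist camera has in their place "mount" (4x4, takes a point from camera to tool coordinates, whose origin is the TCP and whose axes are the flange's). Camera axes: x right, y down, z forward; pixel columns grow to the right and rows downward; lengths in m; the calibration is good to about 2 mm. A picture is of the moment at which its call begins: read the wrist's pose just before it. camera_model takes no time and is no camera call.
- hand_in(): hands the job in, once; it reports no verdict.
The state is a dict: "clock": time; "joint_pos": joint angles; "joint_velocities": joint speeds; "tau": joint torques, N m; "position": TCP position; "ee_rot": TCP orientation; "ft_force": force on the tool from outside, world axes, zero at the start; "torque": the same for the moment, N m; "grip_width": opening from 0.0 (shut) to 1.0 (fully open).
Only numpy, scipy, OpenCV 4.12 (cv2) and the standard library are available. Lean on these libraries where they do the work, as an engineer would, in place of code of your own. Each camera call takes 0.05 s, during which the arm holds its last target.

## Working session

There is one attempt and no reset: what is moved stays moved. The work goes in short steps, Python scripts to look and compute and a shell command to move; the robot and the scene stay as the last step left them, time stands still between calls to the robot, and variables do not carry over. Pictures are saved under pics/ and viewed, and the job is handed in when it is done.

```bash
ls; mkdir -p pics
python3 - <<'E'
from workcell import *
import cv2,numpy as np
o=get_obs();print(o)
for n in("scene","top","wrist"):
    p,d=camera(n);cv2.imwrite(f"pics/{n}0.png",p);np.save(f"{n}0.npy",d)
    m=camera_model(n);print(n,m)
E
```

```text
pics
{'clock': 0.0, 'joint_pos': array([ 1.14539823,  0.33284353, -0.06466391,  1.46092027,  0.02159037,
        1.34991247, -0.08849647]), 'joint_velocities': array([ 7.65552434e-04, -2.18492429e-04,  1.66851971e-03, -1.30920089e-03,
       -2.40491387e-03,  1.52300366e-03, -5.67493262e-05]), 'tau': array([ 2.00014671e-03, -6.25439572e+01,  5.05579705e-02, -3.91607809e+01,
        1.63516944e-02,  9.90390225e-03,  2.86381794e-05]), 'position': array([ 0.24484479, -0.57468043,  0.25554357]), 'ee_rot': array([ 9.79788649e-01,  2.00034298e-01, -1.71763719e-04, -6.72821161e-04]), 'ft_force': array([-0.1956753 ,  0.03735451,  0.30151861]), 'torque': array([ 0.00763812, -0.00435894, -0.01016908]), 'grip_width': 0.998512108437433}
scene {'camera_matrix': array([[386.32761698,   0.        , 256.55380643],
       [  0.        , 386.32761698, 194.20404198],
       [  0.        ,   0.        ,   1.        ]]), 'R': array([[-0.61809937,  0.78591034,  0.01726556],
       [ 0.57490644,  0.46691126, -0.67191998],
       [-0.53613035, -0.40538723, -0.74042247]]), 't': array([ 0.35116583, -0.3183916
[... 225 characters left out ...]
9988145,  0.00380322],
       [-0.99680768, -0.01517294, -0.0783851 ],
       [ 0.07843352, -0.00262152, -0.9969159 ]]), 't': array([0.03770772, 0.60038057, 1.24288071])}
wrist {'camera_matrix': array([[303.99266026,   0.        , 252.57279823],
       [  0.        , 303.99266026, 193.6107419 ],
       [  0.        ,   0.        ,   1.        ]]), 'mount': array([[-5.70778376e-04, -9.52517229e-01, -3.04484159e-01,
         7.84581985e-02],
       [ 9.99999609e-01, -7.49510119e-04,  4.70116903e-04,
        -1.22650937e-04],
       [-6.76008408e-04, -3.04483771e-01,  9.52517284e-01,
        -1.17669062e-01],
       [ 0.00000000e+00,  0.00000000e+00,  0.00000000e+00,
         1.00000000e+00]])}
```

View pics/top0.png

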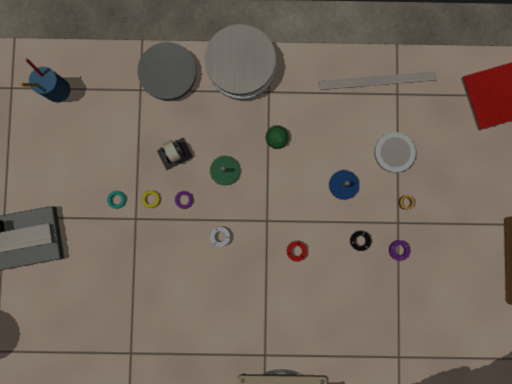

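View pics/scene0.png

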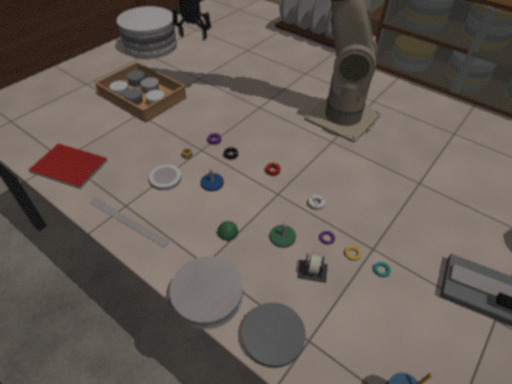

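The top view shows, in pixels: white core (221,236), yellow spacer (151,199), black core (361,240), red core (297,251), brass ferrule (407,202), blue spindle (344,184) and green spindle (225,170). The paperweight is at (277,137), the tape holder at (174,153) and the film can at (395,152). Purple and teal rings are decoys.

```bash
cat > h.py <<'E'
import numpy as np,cv2
from workcell import *
from scipy.spatial.transform import Rotation as Ro
def pose(o): 
    return Ro.from_quat(o["ee_rot"]).as_matrix(),np.array(o["position"])
def ext(name,o=None):
    m=camera_model(name);K=m["camera_matrix"]
    if name=="wrist":
        R,p=pose(o);M=m["mount"];Rc=R@M[:3,:3];c=R@M[:3,3]+p   # cam->world
    else:
        Rc=m["R"].T;c=-Rc@m["t"]
    return K,Rc,c
def ray(E,uv,z):
    K,Rc,c=E;d=Rc@np.linalg.solve(K,np.array([uv[0],uv[1],1.]));return c+d*(z-c[2])/d[2]
def proj(E,X):
    K,Rc,c=E;q=K@(Rc.T@(np.array(X)-c));return q[:2]/q[2]
def cloud(E,d):
    K,Rc,c=E;v,u=np.mgrid[:d.shape[0],:d.shape[1]]
    q=np.stack([(u-K[0,2])/K[0,0]*d,(v-K[1,2])/K[1,1]*d,d],-1);return q@Rc.T+c
def circ(P):  # least squares circle
    A=np.c_[2*P[:,:2],np.ones(len(P))];s=np.linalg.lstsq(A,(P[:,:2]**2).sum(1),rcond=None)[0]
    return s[0],s[1],np.sqrt(s[2]+s[0]**2+s[1]**2)
E
python3 - <<'E'
from h import *
p=cv2.imread("pics/top0.png");d=np.load("top0.npy");E=ext("top");C=cloud(E,d)
hsv=cv2.cvtColor(p,cv2.COLOR_BGR2HSV)
bgd=cv2.medianBlur(p,61).astype(int)
for n,(u,v),h in [("white",(221,236),.018),("yellow",(151,199),.01),("black",(361,240),.018),("red",(297,251),.018),("brass",(407,202),.024),("blue",(344,184),.012),("green",(225,170),.012),("pw",(277,137),0.042),("tape",(174,153),.069),("can",(395,152),.023),("purpleL",(184,200),.01),("purpleR",(400,250),.018)]:
    r=24
    y0,x0=v-r,u-r
    W=C[y0:v+r,x0:u+r];z=W[...,2];m=(abs(z-h)<.004)
    g=np.median(C[y0-4:v+r+4,x0-4:u+r+4,2])
    X=ray(E,(u,v),h)
    print(n,"plane",X.round(3),"depth ctr",C[v,u].round(3),"zmax",np.percentile(z,99).round(3),"bgz",g.round(3), "maskmean",W[m].mean(0).round(3) if m.any() else None,m.sum(), "hsv",hsv[v-8:v+8,u-8:u+8].reshape(-1,3).mean(0).round())
E
```

```text
white plane [0.471 0.166 0.018] depth ctr [0.471 0.167 0.003] zmax 0.023 bgz 0.001 maskmean [0.471 0.169 0.018] 208 hsv [ 62.  23. 120.]
yellow plane [0.566 0.354 0.01 ] depth ctr [ 0.567  0.357 -0.   ] zmax 0.014 bgz 0.001 maskmean [0.567 0.357 0.009] 197 hsv [ 22. 138. 121.]
black plane [ 0.466 -0.202  0.018] depth ctr [ 0.466 -0.205  0.001] zmax 0.022 bgz 0.0 maskmean [ 0.465 -0.201  0.018] 218 hsv [37. 48. 52.]
red plane [ 0.435 -0.034  0.018] depth ctr [ 0.434 -0.035 -0.   ] zmax 0.022 bgz 0.001 maskmean [ 0.437 -0.033  0.018] 210 hsv [  6. 157. 111.]
brass plane [ 0.568 -0.321  0.024] depth ctr [ 0.569 -0.328  0.001] zmax 0.027 bgz 0.0 maskmean [ 0.569 -0.322  0.024] 79 hsv [ 17. 112. 110.]
blue plane [ 0.614 -0.158  0.012] depth ctr [ 0.611 -0.153  0.04 ] zmax 0.059 bgz 0.001 maskmean [ 0.613 -0.158  0.012] 590 hsv [101. 160.  75.]
green plane [0.646 0.16  0.012] depth ctr [0.643 0.157 0.042] zmax 0.058 bgz 0.002 maskmean [0.647 0.159 0.012] 582 hsv [ 66. 107.  71.]
pw plane [0.732 0.023 0.042] depth ctr [0.732 0.023 0.044] zmax 0.043 bgz 0.001 maskmean [0.74  0.022 0.041] 116 hsv [ 64. 129.  64.]
tape plane [0.681 0.286 0.069] depth ctr [0.682 0.286 0.065] zmax 0.071 bgz 0.001 maskmean [0.691 0.295 0.068] 107 hsv [31. 35. 92.]
can plane [ 0.7   -0.291  0.023] depth ctr [ 0.7   -0.291  0.021] zmax 0.028 bgz 0.003 maskmean [ 0.701 -0.292  0.023] 1138 hsv [ 16.  25. 113.]
purpleL plane [0.565 0.267 0.01 ] depth ctr [0.565 0.267 0.005] zmax 0.014 bgz 0.001 maskmean [0.567 0.267 0.01 ] 190 hsv [102. 103.  98.]
purpleR plane [ 0.442 -0.304  0.018] depth ctr [ 0.441 -0.309 -0.   ] zmax 0.022 bgz 0.001 maskmean [ 0.443 -0.303  0.018] 220 hsv [112. 118.  85.]
```

Run:
```python
from h import *
p=cv2.imread("pics/top0.png")
cv2.imwrite("pics/topz.png",cv2.resize(p[110:280,90:440],None,fx=2.28,fy=2.28,interpolation=cv2.INTER_CUBIC))
```

```text
(no output)
```

View pics/topz.png

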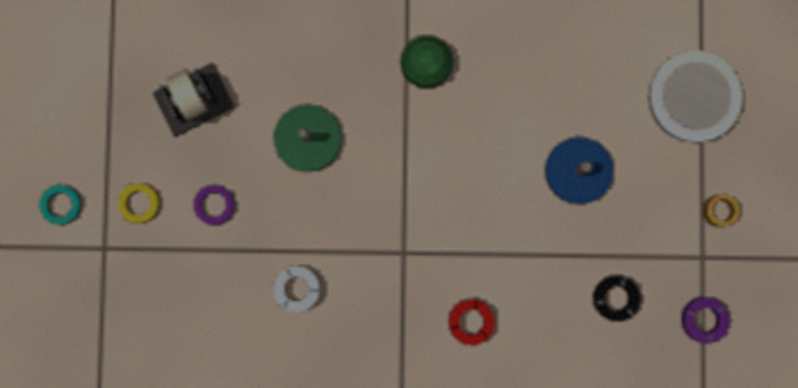

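View pics/wrist0.png

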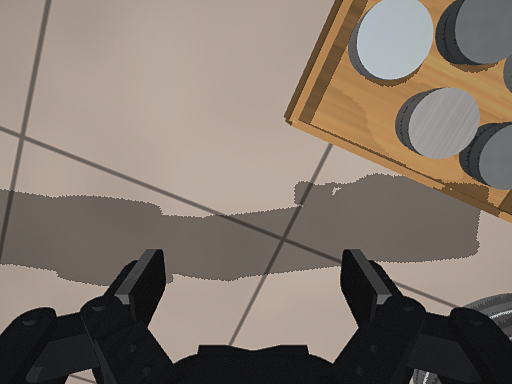

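Run:
```python
import workcell;print([ (n,getattr(workcell,n)) for n in dir(workcell) if not n.startswith('_')])
from h import *
p=cv2.imread("pics/top0.png");hsv=cv2.cvtColor(p,cv2.COLOR_BGR2HSV)
H={}
ps=cv2.imread("pics/scene0.png")
L=[("white",.471,.168,.018,.027),("yellow",.567,.357,.010,.024),("black",.465,-.201,.018,.027),("red",.437,-.033,.018,.027),("brass",.569,-.322,.024,.019),("blue",.613,-.158,.012,.040),("green",.647,.159,.012,.040)]
for n,x,y,h,R in L:
    out=[]
    for cam in("top","scene"):
        E=ext(cam);C=cloud(E,np.load(cam+"0.npy"))
        m=(abs(C[...,2]-h)<.0035)&(np.hypot(C[...,0]-x,C[...,1]-y)<R+.012)
        m=m.astype(np.uint8)
        c=max(cv2.findContours(m,cv2.RETR_EXTERNAL,cv2.CHAIN_APPROX_NONE)[0],key=len)[:,0]
        P=np.array([ray(E,q,h) for q in c]);out.append(np.array(circ(P)).round(4).tolist())
    print(n,out)
```

```text
[('MotionError', <class 'workcell.MotionError'>), ('camera', <function make.<locals>.drawn_camera at 0x7fbf51b500e0>), ('camera_model', <function make.<locals>.<lambda> at 0x7fbf51b50680>), ('finger_overhang', 0.025), ('get_obs', <function make.<locals>.<lambda> at 0x7fbf51b505e0>), ('hand_in', <function connect.<locals>.done at 0x7fbf51ac3740>)]
white [[0.4716, 0.1689, 0.025], [0.4736, 0.1697, 0.0241]]
yellow [[0.568, 0.3554, 0.0222], [0.5704, 0.3572, 0.0219]]
black [[0.4663, -0.2011, 0.0249], [0.4691, -0.1989, 0.0234]]
red [[0.4363, -0.0332, 0.0249], [0.4393, -0.0304, 0.0222]]
brass [[0.5691, -0.3214, 0.0162], [0.5695, -0.3196, 0.0144]]
blue [[0.614, -0.1581, 0.0376], [0.6174, -0.1542, 0.0342]]
green [[0.6475, 0.1606, 0.0378], [0.6514, 0.1631, 0.0329]]
```

```bash
python3 -m creep '[[0,0,0.134,0,0,0,0],[0,0,0.134,0,0,0,0],[0,0,0.134,0,0,0,0],[0,0,0,25,-40,-5,40],[0,0,0,25,-40,-5,40],[0,0,0,25,-40,0,40],[0,0,0,25,-40,0,40],[0,0,0,25,-40,0,40]]' 30
python3 -m creep '[[0,0,0,20,-45,0,40],[0,0,0,20,-45,5,40],[0,0,0,20,-45,10,40],[0,0,0,10,-45,10,40],[0,0,0,0,-45,10,40],[0,0,0,0,-45,10,40],[0,0,0,0,-45,10,40],[0,0,0,0,0,0,40]]'
python3 -c "
from workcell import *
print(get_obs())"
```

```text
clock: 0.95
position: [0.3705, -0.3731, 0.2663]
ee_rot: [1.0, 0.0, -0.0, 0.0]
ft_force: [0.5, -0.4, -0.3]
grip_width: 0.844
clock: 1.75
position: [0.4388, -0.0542, 0.2104]
ee_rot: [1.0, 0.004, -0.001, -0.001]
ft_force: [-0.2, -0.2, 0.3]
grip_width: 0.842
{'clock': 1.75, 'joint_pos': array([ 0.51681608, -0.01379845, -0.48686874,  1.95562982, -0.00799562,
        1.19963393, -1.52891509]), 'joint_velocities': array([ 0.05016095,  0.01232547,  0.09537951, -0.03912491,  0.03872028,
        0.01662405,  0.08693185]), 'tau': array([ -1.68720424, -33.59190702,  -1.54784404, -36.34226918,
        -0.31121596,  -0.28923562,  -1.53540988]), 'position': array([ 0.4388235 , -0.05423763,  0.21039086]), 'ee_rot': array([ 9.99989518e-01,  4.49213050e-03, -7.14898817e-04, -5.22741853e-04]), 'ft_force': array([-0.18623195, -0.21510277,  0.29884806]), 'torque': array([-0.06095926, -0.00969595, -0.01572404]), 'grip_width': 0.8421634548066478}
```

```bash
cat >> h.py <<'E'
def look(fn,items,cam="wrist"):
    o=get_obs();E=ext(cam,o);p,d=camera(cam);cv2.imwrite(f"pics/{fn}.png",p);C=cloud(E,d)
    print("tcp",np.round(o["position"],4),"yaw q",np.round(o["ee_rot"],3),"w",round(o["grip_width"],3),"t",o["clock"])
    for n,x,y,h,R in items:
        m=((abs(C[...,2]-h)<.004)&(np.hypot(C[...,0]-x,C[...,1]-y)<R+.012)).astype(np.uint8)
        cs=cv2.findContours(m,cv2.RETR_EXTERNAL,cv2.CHAIN_APPROX_NONE)[0]
        if not cs: print(n,"none");continue
        c=max(cs,key=len)[:,0];P=np.array([ray(E,q,h) for q in c])
        print(n,np.round(circ(P),4),"z",np.median(C[...,2][m>0]).round(4),m.sum(),"px",c.mean(0).round())
E
python3 - <<'E'
from h import *
look("w1",[("red",.437,-.033,.018,.027)])
E
```

```text
tcp [ 0.4388 -0.0542  0.2104] yaw q [ 1.     0.004 -0.001 -0.001] w 0.842 t 1.75
red [ 0.4365 -0.0333  0.0262] z 0.0179 1450 px [233. 176.]
```

View pics/w1.png

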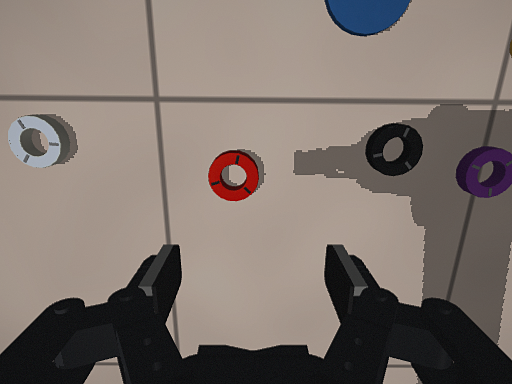

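The picture shows the red core at (233,176), between the jaws and ahead of them. The wrist fit agrees with the top camera within 1 mm, so I am descending.

```bash
python3 -m creep '[[0,0,0.009,-2,-21,0,40],[0,0,0,0,0,40,40],[0,0,0,0,0,40,40],[0,0,0,0,0,40,40],[0,0,0,0,0,30,40],[0,0,0,0,0,20,40],[0,0,0,0,0,9,40],[0,0,0,0,0,0,40]]' 30
python3 - <<'E'
from h import *
look("w2",[("red",.437,-.033,.018,.027)])
E
```

```text
clock: 2.6
position: [0.437, -0.0397, 0.0317]
ee_rot: [1.0, -0.005, -0.001, -0.0]
ft_force: [-0.6, -0.2, -0.5]
grip_width: 0.845
tcp [ 0.437  -0.0397  0.0317] yaw q [ 1.    -0.005 -0.001 -0.   ] w 0.845 t 2.6
red [ 0.437  -0.0331  0.0265] z 0.0179 6451 px [240. 261.]
```

View pics/w2.png

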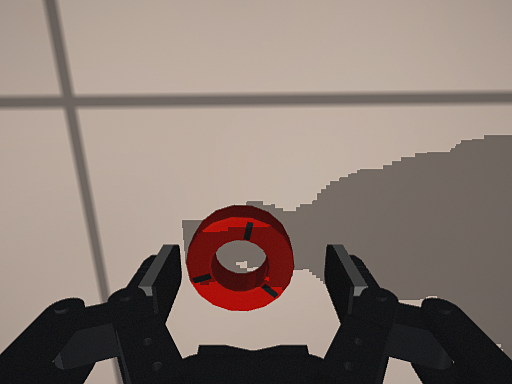

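The red core lies at (240,261), about 7 mm off centre between the pads. I correct that and close.

```bash
python3 -m creep '[[0,0,-0.01,0,-6.5,0,40],[0,0,0,0,0,0,40],[0,0,0,0,0,0,120],[0,0,0,0,0,0,180],[0,0,0,0,0,0,180],[0,0,0,0,0,0,180],[0,0,0,0,0,0,180]]' 30
python3 - <<'E'
from h import *
look("w3",[("red",.437,-.033,.018,.027)])
E
```

```text
clock: 3.35
position: [0.4381, -0.0325, 0.0335]
ee_rot: [1.0, 0.001, 0.001, 0.0]
ft_force: [-4.6, 0.8, 12.8]
grip_width: 0.615
tcp [ 0.4381 -0.0325  0.0335] yaw q [1.    0.001 0.001 0.   ] w 0.615 t 3.35
red [ 0.4379 -0.0322  0.0278] z 0.0179 6500 px [253. 258.]
```

View pics/w3.png

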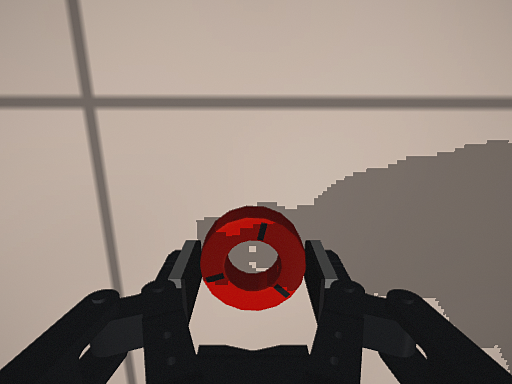

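The red core sits centred between the pads at (253,258), and the width of about 52 mm matches its 54 mm diameter. The fingertips just touch the table. I lift and carry it to the green post.

```bash
python3 -m creep '[[0,0,0,0,0,-20,180],[0,0,0,0,0,-40,180],[0,0,0,0,0,-40,180],[0,0,0,30,-28,0,180],[0,0,0,35,-32,0,180],[0,0,0,35,-32,0,180],[0,0,0,35,-32,0,180],[0,0,0,35,-32,0,180]]'
python3 -m creep '[[0,0,0,25,-23,0,180],[0,0,0,14,-14,0,180],[0,0,0,0,0,0,180],[0,0,0,0,0,0,180]]'
python3 - <<'E'
from h import *
look("w4",[("green",.6475,.1606,.012,.040)])
E
```

```text
clock: 4.2
position: [0.6087, 0.1246, 0.1324]
ee_rot: [1.0, 0.0, 0.0, 0.0]
ft_force: [-0.3, -0.5, 0.2]
grip_width: 0.612
clock: 4.6
position: [0.646, 0.1608, 0.132]
ee_rot: [1.0, 0.001, -0.0, 0.0]
ft_force: [-0.1, -0.3, 0.2]
grip_width: 0.61
tcp [0.646  0.1608 0.132 ] yaw q [ 1.     0.001 -0.     0.   ] w 0.61 t 4.6
green [0.6541 0.161  0.0331] z 0.012 4955 px [253. 186.]
```

View pics/w4.png

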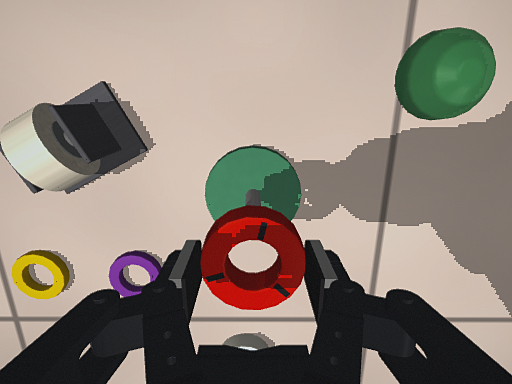

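The red core is held level, with the green base at (253,186) and the post right behind it, aligned laterally. Lowering.

```bash
python3 -m creep '[[0,0,0,1,0,20,180],[0,0,0,0,0,20,180],[0,0,0,0,0,15,180],[0,0,0,0,0,15,180],[0,0,0,0,0,10,180],[0,0,0,0,0,5,180],[0,0,0,0,0,0,180],[0,0,0,0,0,0,180]]'
python3 - <<'E'
from h import *
look("w5",[("red",.6475,.1606,.030,.027)])
look("s5",[("red",.6475,.1606,.030,.027)],"scene")
p=cv2.imread("pics/s5.png");cv2.imwrite("pics/s5z.png",cv2.resize(p[180:290,220:380],None,fx=4,fy=4))
E
```

```text
clock: 5.45
position: [0.6475, 0.161, 0.048]
ee_rot: [1.0, 0.001, 0.0, -0.0]
ft_force: [-0.8, -0.1, -0.1]
grip_width: 0.611
tcp [0.6475 0.161  0.048 ] yaw q [ 1.     0.001  0.    -0.   ] w 0.611 t 5.45
red [0.6469 0.1613 0.025 ] z 0.032 5985 px [252. 260.]
tcp [0.6476 0.161  0.0481] yaw q [ 1.     0.001  0.001 -0.   ] w 0.617 t 5.5
red [0.6509 0.162  0.0215] z 0.0304 128 px [283. 232.]
```

View pics/w5.png

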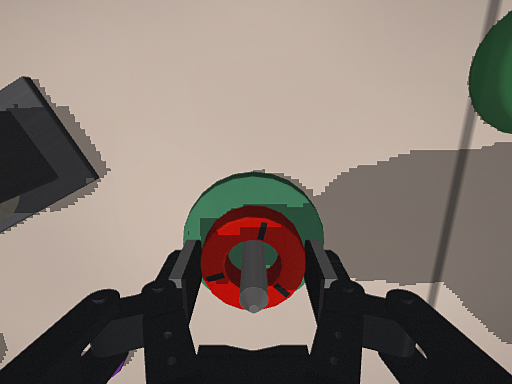

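The post (253,295) comes up through the red core's hole, and the core is about 2 mm above the base. Releasing and rising.

```bash
python3 -m creep '[[0,0,0,0,0,2.5,180],[0,0,0,0,0,0,180],[0,0,0,0,0,0,100],[0,0,0,0,0,0,40],[0,0,0,0,0,0,40],[0,0,0,0,0,0,40],[0,0,0,0,0,-20,40],[0,0,0,0,0,-40,40]]'
python3 -m creep '[[0,0,0,0,0,-40,40],[0,0,0,-10,40,0,40],[0,0,0,-10,50,0,40],[0,0,0,-10,50,0,40],[0,0,0,-10,50,0,40],[0,0,0,-10,50,0,40],[0,0,0,-10,50,0,40],[0,0,0,-10,50,0,40]]'
python3 -m creep '[[0,0,0,-4,50,0,40],[0,0,0,-4,45,0,40],[0,0,0,0,30,0,40],[0,0,0,0,20,0,40],[0,0,0,0,0,0,40]]'
python3 - <<'E'
from h import *
look("w6",[("brass",.569,-.321,.024,.019)])
look("t6",[("red",.6475,.1606,.030,.027)],"top")
E
```

```text
clock: 6.35
position: [0.6452, 0.16, 0.1021]
ee_rot: [1.0, 0.001, -0.003, 0.001]
ft_force: [0.7, -0.5, -0.4]
grip_width: 0.845
clock: 7.15
position: [0.5782, -0.1755, 0.145]
ee_rot: [1.0, 0.001, 0.0, 0.0]
ft_force: [1.0, -0.6, 0.1]
grip_width: 0.845
clock: 7.65
position: [0.5704, -0.3214, 0.1444]
ee_rot: [1.0, -0.001, -0.0, 0.0]
ft_force: [0.2, 0.3, -0.2]
grip_width: 0.841
tcp [ 0.5704 -0.3214  0.1444] yaw q [ 1.    -0.001 -0.     0.   ] w 0.841 t 7.65
brass [ 0.5697 -0.322   0.0183] z 0.0237 857 px [253. 197.]
tcp [ 0.5711 -0.3187  0.1445] yaw q [ 1.  0. -0. -0.] w 0.843 t 7.7
red [0.6457 0.1604 0.0254] z 0.0305 221 px [224. 170.]
```

View pics/w6.png

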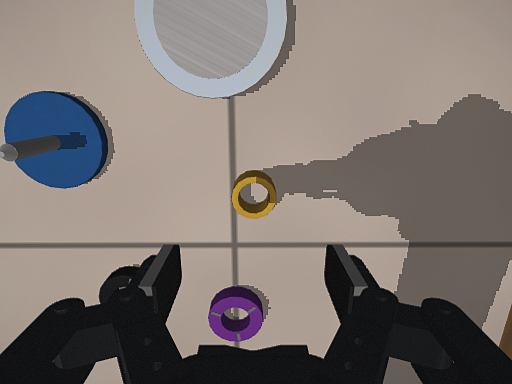

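View pics/t6.png

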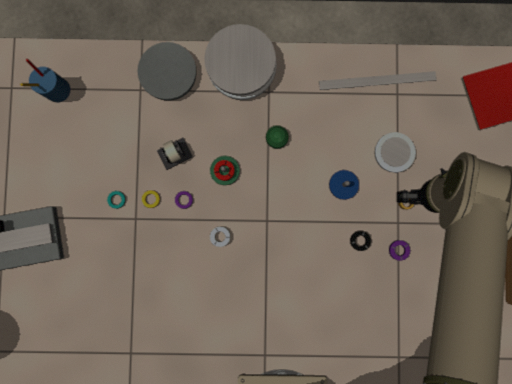

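The red core is flat on the green base (top at z = 30.5 mm, as it should be). The ferrule at (253,197) is in line with the jaws. Descending.

```bash
python3 -m creep '[[0,0,0,-1,1,30,40],[0,0,0,0,0,30,40],[0,0,0,0,0,20,40],[0,0,0,0,0,15,40],[0,0,0,0,0,9,60],[0,0,0,0,0,0,80],[0,0,0,0,0,0,80]]'
python3 - <<'E'
from h import *
look("w7",[("brass",.569,-.321,.024,.019)])
E
```

```text
clock: 8.45
position: [0.5709, -0.3192, 0.0418]
ee_rot: [1.0, 0.001, 0.001, 0.0]
ft_force: [0.7, 0.2, 1.0]
grip_width: 0.691
tcp [ 0.5709 -0.3192  0.0418] yaw q [1.    0.001 0.001 0.   ] w 0.691 t 8.45
brass [ 0.5702 -0.3219  0.0186] z 0.0237 2396 px [259. 260.]
```

View pics/w7.png

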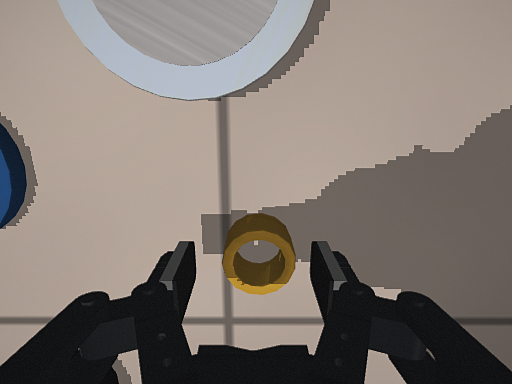

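The ferrule at (259,260) is 2.7 mm off centre between the pads. Shifting and closing.

```bash
python3 -m creep '[[0,0,0,-0.5,2.7,0,80],[0,0,0,0,0,0,140],[0,0,0,0,0,0,200],[0,0,0,0,0,0,200],[0,0,0,0,0,0,200],[0,0,0,0,0,0,200]]' 40
python3 - <<'E'
from h import *
look("w8",[("brass",.569,-.321,.024,.019)])
E
```

```text
clock: 9.1
position: [0.57, -0.3226, 0.042]
ee_rot: [1.0, 0.001, 0.0, 0.001]
ft_force: [-2.1, 0.3, 6.0]
grip_width: 0.42
tcp [ 0.57   -0.3226  0.042 ] yaw q [1.    0.001 0.    0.001] w 0.42 t 9.1
brass [ 0.5713 -0.3223  0.0201] z 0.0238 2588 px [253. 256.]
```

View pics/w8.png

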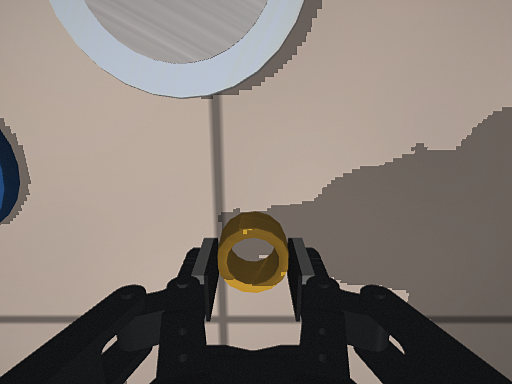

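The ferrule is centred at (253,256) and gripped; the 36 mm width matches its 38 mm. Carrying it to the green post.

```bash
python3 -m creep '[[0,0,0,0,0,-15,200],[0,0,0,0,0,-35,200],[0,0,0,0,0,-45,200],[0,0,0,0,-25,0,200],[0,0,0,7,-45,0,200],[0,0,0,7,-45,0,200],[0,0,0,7,-45,0,200],[0,0,0,7,-45,0,200]]'
python3 -m creep '[[0,0,0,7,-45,0,200],[0,0,0,7,-45,0,200],[0,0,0,7,-45,0,200],[0,0,0,7,-45,0,200],[0,0,0,7,-45,0,200],[0,0,0,7,-35,0,200],[0,0,0,5,-18,0,200],[0,0,0,0,0,0,200]]'
python3 -m creep '[[0,0,0,0,0,0,200],[0,0,0,0,0,0,200]]'
python3 - <<'E'
from h import *
look("w9",[("red",.6475,.1606,.030,.027)])
E
```

```text
clock: 9.95
position: [0.5975, -0.1152, 0.137]
ee_rot: [1.0, 0.001, 0.0, 0.0]
ft_force: [1.4, -0.1, -0.6]
grip_width: 0.416
clock: 10.75
position: [0.6434, 0.1655, 0.1368]
ee_rot: [1.0, 0.003, 0.0, -0.001]
ft_force: [-0.3, 0.1, -1.1]
grip_width: 0.42
clock: 10.95
position: [0.6441, 0.1593, 0.1361]
ee_rot: [1.0, -0.0, 0.0, 0.001]
ft_force: [0.7, -1.4, -1.0]
grip_width: 0.419
tcp [0.6441 0.1593 0.1361] yaw q [ 1.    -0.     0.     0.001] w 0.419 t 10.95
red [0.6484 0.1614 0.022 ] z 0.0299 2026 px [250. 193.]
```

View pics/w9.png

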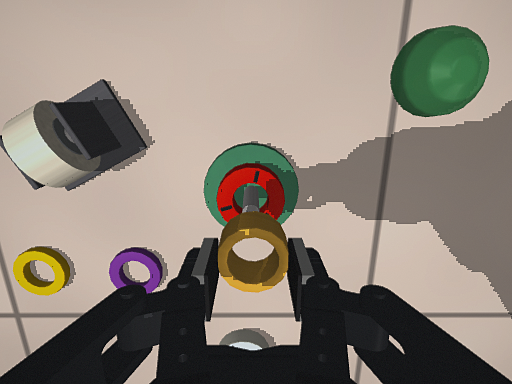

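The ferrule is in front of the post and the red core (250,193). I make a small shift and lower part way.

```bash
python3 -m creep '[[0,0,0,3,-1.5,0,200],[0,0,0,0,0,0,200],[0,0,0,0,0,15,200],[0,0,0,0,0,15,200],[0,0,0,0,0,15,200],[0,0,0,0,0,11,200],[0,0,0,0,0,3,200],[0,0,0,0,0,0,200]]'
python3 - <<'E'
from h import *
look("w10",[("brass",.6475,.1606,.057,.019)])
look("s10",[],"scene")
p=cv2.imread("pics/s10.png");cv2.imwrite("pics/s10z.png",cv2.resize(p[180:290,220:380],None,fx=4,fy=4))
E
```

```text
clock: 11.8
position: [0.6466, 0.1626, 0.0761]
ee_rot: [1.0, 0.001, -0.001, 0.0]
ft_force: [0.0, -0.5, -0.4]
grip_width: 0.416
tcp [0.6466 0.1626 0.0761] yaw q [ 1.     0.001 -0.001  0.   ] w 0.416 t 11.8
brass [0.6476 0.1628 0.0201] z 0.0577 2843 px [253. 254.]
tcp [0.647  0.1627 0.0769] yaw q [ 1.     0.001  0.    -0.   ] w 0.411 t 11.85
```

View pics/w10.png

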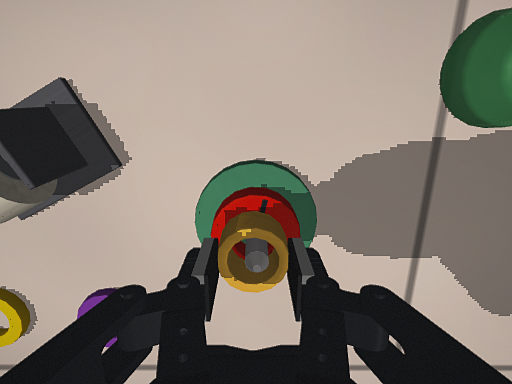

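View pics/s10z.png

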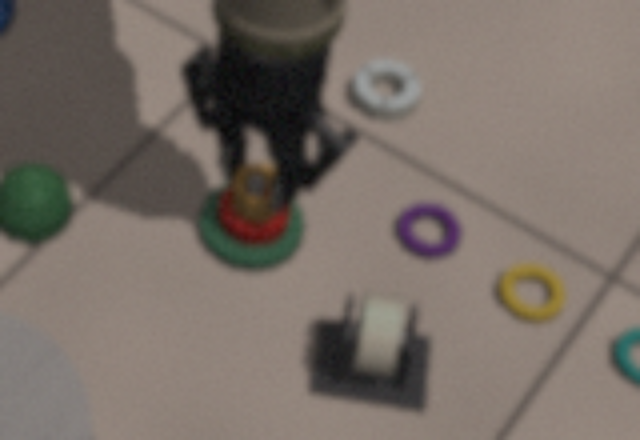

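The ferrule is threaded, with the post tip at (256,258) inside its bore. Its top is at 57.7 mm and should end at 54 mm, so I lower 3 mm, release and rise.

```bash
python3 -m creep '[[0,0,0,0,1,3,200],[0,0,0,0,0,0,200],[0,0,0,0,0,0,140],[0,0,0,0,0,0,70],[0,0,0,0,0,0,40],[0,0,0,0,0,0,40],[0,0,0,0,0,-15,40],[0,0,0,0,0,-35,40]]'
python3 -m creep '[[0,0,0,-25,0,-15,40],[0,0,0,-40,0,0,40],[0,0,0,-40,-2,0,40],[0,0,0,-40,-2,0,40],[0,0,0,-25,-3,0,40],[0,0,0,-6,0,0,40],[0,0,0,0,0,0,40],[0,0,0,0,0,0,40]]'
python3 - <<'E'
from h import *
look("w11",[("white",.4716,.1689,.018,.027),("brass",.6475,.1606,.054,.019)])
look("s11",[("brass",.6475,.1606,.054,.019)],"scene")
E
```

```text
clock: 12.7
position: [0.6453, 0.161, 0.1224]
ee_rot: [1.0, 0.001, -0.002, 0.001]
ft_force: [-0.5, 0.1, 0.9]
grip_width: 0.845
clock: 13.5
position: [0.4721, 0.1681, 0.1396]
ee_rot: [1.0, 0.001, 0.001, -0.0]
ft_force: [0.4, -0.1, 0.1]
grip_width: 0.843
tcp [0.4721 0.1681 0.1396] yaw q [ 1.     0.001  0.001 -0.   ] w 0.843 t 13.5
white [0.4717 0.169  0.0263] z 0.0179 2289 px [252. 196.]
brass none
tcp [0.4721 0.1682 0.1393] yaw q [ 1.  0.  0. -0.] w 0.841 t 13.55
brass [0.6486 0.1626 0.0173] z 0.0519 65 px [284. 227.]
```

View pics/w11.png

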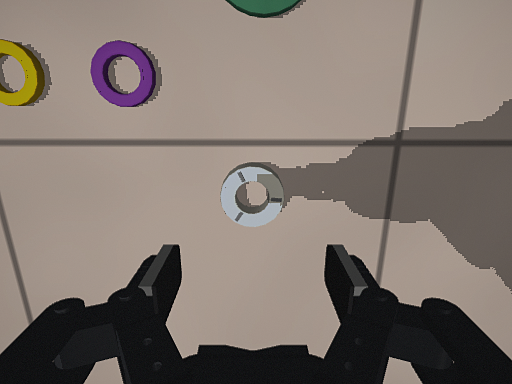

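The white core at (252,196) is centred. Descending and gripping.

```bash
python3 -m creep '[[0,0,0,0,-1,30,40],[0,0,0,0,0,30,40],[0,0,0,0,0,25,40],[0,0,0,0,0,14,40],[0,0,0,0,0,4,40],[0,0,0,0,0,0,40],[0,0,0,0,0,0,100],[0,0,0,0,0,0,180]]' 30
python3 -m creep '[[0,0,0,0,0,0,180],[0,0,0,0,0,0,180],[0,0,0,0,0,0,180]]'
python3 - <<'E'
from h import *
look("w12",[("white",.4716,.1689,.018,.027)])
look("t12",[("brass",.6475,.1606,.054,.019),("red",.6475,.1606,.030,.027)],"top")
p=cv2.imread("pics/t12.png");cv2.imwrite("pics/t12z.png",cv2.resize(p[120:270,130:330],None,fx=4,fy=4))
E
```

```text
clock: 14.4
position: [0.4718, 0.1696, 0.0375]
ee_rot: [1.0, 0.001, 0.001, -0.0]
ft_force: [-4.3, -1.2, 11.2]
grip_width: 0.606
clock: 14.7
position: [0.4718, 0.1696, 0.0376]
ee_rot: [1.0, 0.001, 0.001, -0.0]
ft_force: [-2.5, -0.6, 9.9]
grip_width: 0.6
tcp [0.4718 0.1696 0.0376] yaw q [ 1.     0.001  0.001 -0.   ] w 0.6 t 14.7
white [0.4725 0.1699 0.0274] z 0.018 5976 px [253. 253.]
tcp [0.4718 0.1696 0.0376] yaw q [ 1.     0.001  0.001 -0.   ] w 0.6 t 14.75
brass [0.6462 0.1609 0.0175] z 0.0542 83 px [223. 168.]
red [0.6464 0.1612 0.0235] z 0.0303 133 px [224. 169.]
```

View pics/w12.png

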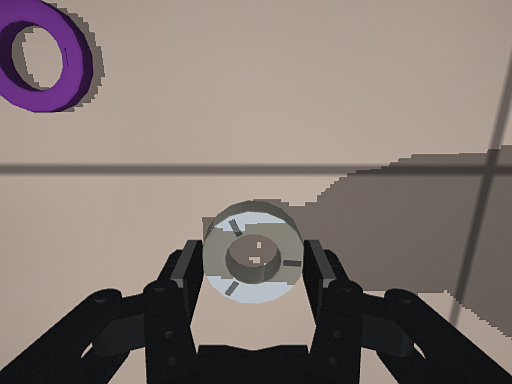

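View pics/t12z.png

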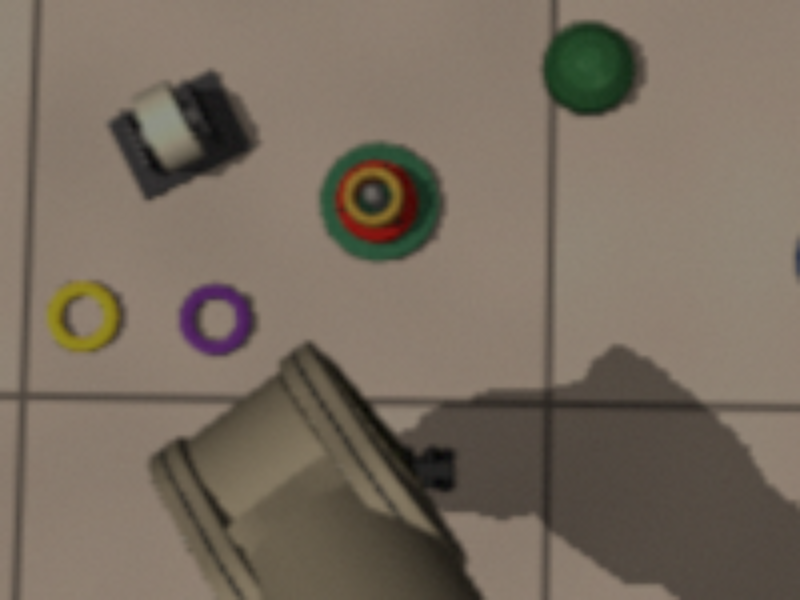

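The ferrule is concentric on the red core on the green post, with its top at 54.2 mm as expected. The white core is gripped and centred at (253,253). Carrying it to the blue post.

```bash
python3 -m creep '[[0,0,0,0,0,-15,180],[0,0,0,0,0,-35,180],[0,0,0,0,0,-45,180],[0,0,0,10,25,0,180],[0,0,0,20,45,0,180],[0,0,0,20,45,0,180],[0,0,0,20,45,0,180],[0,0,0,20,45,0,180]]'
python3 -m creep '[[0,0,0,20,45,0,180],[0,0,0,17,40,0,180],[0,0,0,10,25,0,180],[0,0,0,5,13,0,180],[0,0,0,0,0,0,180],[0,0,0,0,0,0,180],[0,0,0,0,0,0,180]]'
python3 - <<'E'
from h import *
look("w13",[("bluebase",.614,-.158,.012,.040)])
E
```

```text
clock: 15.6
position: [0.5622, -0.0375, 0.1329]
ee_rot: [1.0, 0.001, 0.001, 0.0]
ft_force: [1.3, 0.7, 0.2]
grip_width: 0.595
clock: 16.3
position: [0.6134, -0.1561, 0.1314]
ee_rot: [1.0, 0.002, 0.0, -0.0]
ft_force: [-1.0, 0.0, 0.1]
grip_width: 0.593
tcp [ 0.6134 -0.1561  0.1314] yaw q [ 1.     0.002  0.    -0.   ] w 0.593 t 16.3
bluebase [ 0.6208 -0.1579  0.0331] z 0.012 4730 px [255. 185.]
```

View pics/w13.png

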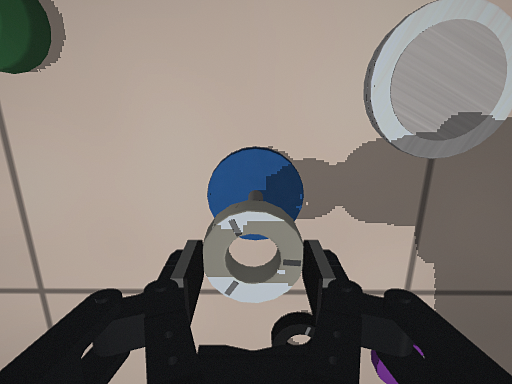

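The white core is lined up with the blue base (255,185). Lowering.

```bash
python3 -m creep '[[0,0,0,0,1.5,20,180],[0,0,0,0,0,20,180],[0,0,0,0,0,15,180],[0,0,0,0,0,15,180],[0,0,0,0,0,7,180],[0,0,0,0,0,2,180],[0,0,0,0,0,0,180],[0,0,0,0,0,0,180]]'
python3 - <<'E'
from h import *
look("w14",[("white",.614,-.158,.032,.027)])
E
```

```text
clock: 17.15
position: [0.614, -0.16, 0.0527]
ee_rot: [1.0, 0.001, 0.001, 0.0]
ft_force: [-0.1, 0.4, 0.0]
grip_width: 0.597
tcp [ 0.614  -0.16    0.0527] yaw q [1.    0.001 0.001 0.   ] w 0.597 t 17.15
white [ 0.6141 -0.1596  0.0236] z 0.0327 5490 px [252. 257.]
```

View pics/w14.png

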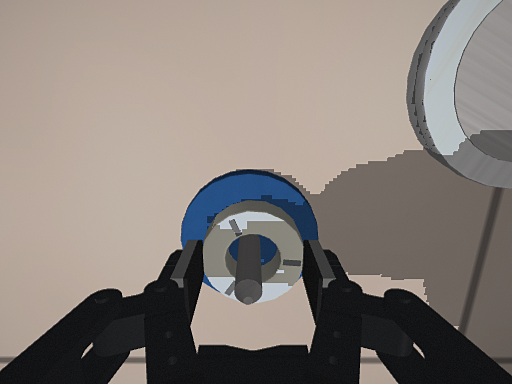

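The white core is threaded over the post (250,270), with its top at 32.7 mm. Lowering 2.5 mm, releasing, and going on to the yellow spacer.

```bash
python3 -m creep '[[0,0,0,0,-1.5,2.5,180],[0,0,0,0,0,0,180],[0,0,0,0,0,0,100],[0,0,0,0,0,0,40],[0,0,0,0,0,0,40],[0,0,0,0,0,0,40],[0,0,0,0,0,-20,40],[0,0,0,0,0,-40,40]]'
python3 -m creep '[[0,0,0,0,0,-40,40],[0,0,0,0,-30,0,40],[0,0,0,-5,-48,0,40],[0,0,0,-5,-48,0,40],[0,0,0,-5,-48,0,40],[0,0,0,-5,-48,0,40],[0,0,0,-5,-48,0,40],[0,0,0,-5,-48,0,40]]'
python3 -m creep '[[0,0,0,-5,-48,0,40],[0,0,0,-5,-48,0,40],[0,0,0,-5,-45,0,40],[0,0,0,-1,-35,0,40],[0,0,0,0,-18,0,40],[0,0,0,0,0,0,40],[0,0,0,0,0,0,40]]'
python3 - <<'E'
from h import *
look("w15",[("yellow",.568,.3556,.010,.024)])
look("t15",[("white",.614,-.158,.030,.027)],"top")
E
```

```text
clock: 18.0
position: [0.6113, -0.1581, 0.1068]
ee_rot: [1.0, 0.001, -0.003, -0.001]
ft_force: [1.0, -0.1, -0.4]
grip_width: 0.844
clock: 18.8
position: [0.5824, 0.1612, 0.1495]
ee_rot: [1.0, 0.001, 0.0, 0.0]
ft_force: [1.0, 0.6, 0.6]
grip_width: 0.845
clock: 19.5
position: [0.5665, 0.3531, 0.149]
ee_rot: [1.0, 0.001, -0.0, 0.0]
ft_force: [-0.0, -1.0, 1.1]
grip_width: 0.845
tcp [0.5665 0.3531 0.149 ] yaw q [ 1.     0.001 -0.     0.   ] w 0.845 t 19.5
yellow [0.5683 0.3563 0.0233] z 0.0099 1464 px [249. 187.]
tcp [0.567  0.3521 0.1491] yaw q [1.    0.    0.    0.001] w 0.843 t 19.55
white [ 0.6132 -0.1585  0.0253] z 0.0298 216 px [345. 184.]
```

View pics/w15.png

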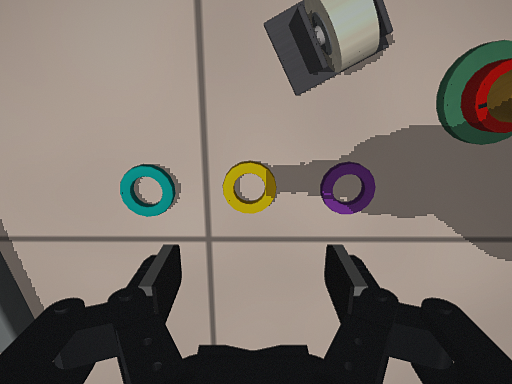

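The yellow spacer is at (249,187), between the teal and purple decoys. From the depth image I check how far the fingertips reach before grasping such a thin ring.

```bash
python3 -m creep '[[0,0,0,1.5,-3.5,20,80],[0,0,0,0,0,20,80],[0,0,0,0,0,20,80],[0,0,0,0,0,0,80],[0,0,0,0,0,0,80],[0,0,0,0,0,0,80]]'
python3 - <<'E'
from h import *
look("w16",[("yellow",.568,.3556,.010,.024)])
o=get_obs();E=ext("wrist",o);p,d=camera("wrist");C=cloud(E,d)
for f in("w16",):
    R,t=pose(o);T=(C-t)@R
    m=(d>0)&(abs(T[...,1])<.06)&(T[...,2]<.06)&(T[...,0]<.02)&(T[...,0]>-.03)
    for s in(-1,1):
        k=m&(np.sign(T[...,1])==s);print(s,np.percentile(T[k],[1,50,99,100],axis=0).round(4).tolist(),k.sum())
        q=k&(T[...,2]>np.percentile(T[k][:,2],97));print(T[q].mean(0).round(4))
E
```

```text
clock: 20.2
position: [0.5689, 0.3568, 0.0908]
ee_rot: [1.0, 0.0, 0.001, -0.0]
ft_force: [0.4, 0.2, -0.4]
grip_width: 0.685
tcp [0.5689 0.3568 0.0908] yaw q [ 1.     0.     0.001 -0.   ] w 0.685 t 20.2
yellow [0.5684 0.3564 0.0234] z 0.0099 2276 px [254. 213.]
-1 [[-0.0092, -0.0596, -0.0658], [0.0118, -0.0358, -0.0446], [0.0187, -0.0013, 0.013], [0.02, -0.0, 0.0209]] 16188
[ 0.0053 -0.0324  0.0114]
1 [[-0.0093, 0.0012, -0.0659], [0.0119, 0.0361, -0.0444], [0.0186, 0.0595, 0.013], [0.02, 0.06, 0.0205]] 16330
[0.0053 0.0318 0.0113]
```

View pics/w16.png

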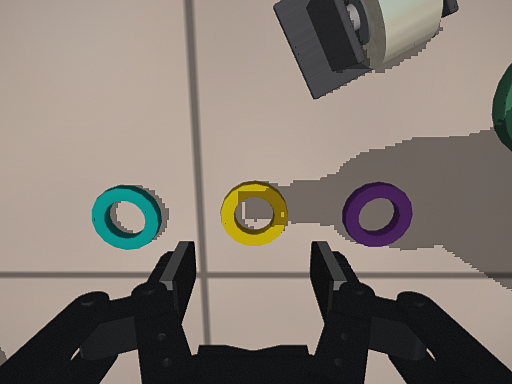

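Run:
```python
from h import *
o=get_obs();E=ext("wrist",o);p,d=camera("wrist");C=cloud(E,d);R,t=pose(o);T=(C-t)@R
for u in(172,180,186,190,193):
    for v in(240,244,248,255,265,280,295,305): print(u,v,p[v,u],T[v,u].round(4))
```

```text
172 240 [164 175 190] [-0.0248 -0.0611  0.0905]
172 244 [163 175 189] [-0.0286 -0.0616  0.0913]
172 248 [163 174 189] [-0.0315 -0.0616  0.0903]
172 255 [60 62 61] [ 0.0112 -0.0362  0.003 ]
172 265 [60 61 59] [ 0.0115 -0.0339 -0.0059]
172 280 [31 30 30] [ 0.0116 -0.0311 -0.017 ]
172 295 [20 19 18] [ 0.0055 -0.0314 -0.0179]
172 305 [21 20 18] [ 0.002  -0.0313 -0.0193]
180 240 [177 189 207] [-0.0251 -0.0552  0.091 ]
180 244 [58 58 58] [ 0.0117 -0.0348  0.0126]
180 248 [57 59 58] [ 0.0113 -0.034   0.0092]
180 255 [59 60 59] [ 0.0118 -0.0323  0.0018]
180 265 [18 19 17] [ 0.0118 -0.0304 -0.0065]
180 280 [15 16 16] [ 0.0076 -0.0297 -0.0111]
180 295 [19 20 19] [ 0.0018 -0.0297 -0.0128]
180 305 [15 13 14] [-0.0018 -0.0296 -0.0144]
186 240 [179 192 209] [-0.0249 -0.0506  0.0906]
186 244 [61 62 61] [ 0.0111 -0.0322  0.0138]
186 248 [34 33 33] [ 0.0117 -0.031   0.0084]
186 255 [20 18 19] [ 0.0117 -0.0297  0.002 ]
186 265 [21 20 17] [ 0.0077 -0.0296  0.0003]
186 280 [21 18 18] [ 0.0011 -0.0297 -0.0013]
186 295 [17 17 14] [-0.0049 -0.0297 -0.0036]
186 305 [2 0 0] [-0.0091 -0.0297 -0.0049]
190 240 [180 195 211] [-0.0254 -0.0478  0.0916]
190 244 [20 18 20] [ 0.0112 -0.0302  0.0135]
190 248 [21 19 19] [ 0.0109 -0.0296  0.01  ]
190 255 [21 19 20] [ 0.0078 -0.0296  0.009 ]
190 265 [15 15 16] [ 0.0026 -0.0298  0.0088]
190 280 [21 20 22] [-0.0037 -0.0297  0.0061]
190 295 [35 37 39] [-0.0107 -0.0298  0.0043]
190 305 [153 164 180] [-0.0833 -0.0512  0.0906]
193 240 [175 189 206] [-0.0251 -0.0454  0.091 ]
193 244 [7 7 3] [ 0.0089 -0.0297  0.0179]
193 248 [9 7 7] [ 0.0071 -0.0297  0.0173]
193 255 [15 14 14] [ 0.0038 -0.0297  0.0162]
193 265 [21 18 18] [-0.0009 -0.0297  0.0147]
193 280 [19 17 15] [-0.0072 -0.0295  0.0113]
193 295 [155 166 181] [-0.074  -0.0483  0.0909]
193 305 [153 163 179] [-0.0837 -0.0489  0.0911]
```

The inner pad faces reach about 20 mm ahead of the TCP at this opening, so earlier grips were on the upper parts of the rings. For the 10 mm spacer I go down to TCP z ≈ 25 mm.

```bash
python3 -m creep '[[0,0,0,0,0,20,80],[0,0,0,0,0,20,80],[0,0,0,0,0,15,80],[0,0,0,0,0,8,80],[0,0,0,0,0,3,80],[0,0,0,0,0,0,80],[0,0,0,0,0,0,80]]'
python3 - <<'E'
from h import *
look("w17",[("yellow",.568,.3556,.010,.024)])
E
```

```text
clock: 21.05
position: [0.5685, 0.3573, 0.0242]
ee_rot: [1.0, 0.001, 0.001, -0.0]
ft_force: [0.5, -1.1, -0.7]
grip_width: 0.692
tcp [0.5685 0.3573 0.0242] yaw q [ 1.     0.001  0.001 -0.   ] w 0.692 t 21.05
yellow [0.5688 0.3564 0.0236] z 0.0099 4912 px [255. 261.]
```

View pics/w17.png

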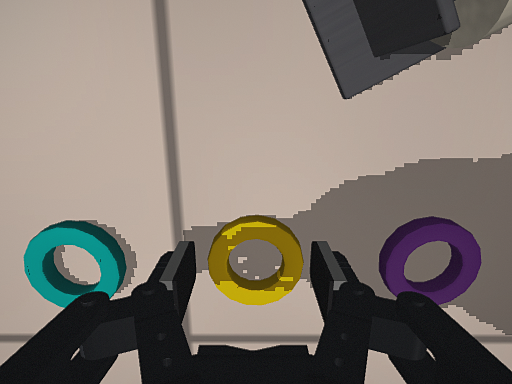

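The yellow spacer (255,261) is between the pads with no contact force, and both neighbours are clear of the fingers. Closing gently.

```bash
python3 -m creep '[[0,0,0,0,0.8,-1,100],[0,0,0,0,0,0,140],[0,0,0,0,0,0,180],[0,0,0,0,0,0,180],[0,0,0,0,0,0,180],[0,0,0,0,0,0,180]]' 25
python3 - <<'E'
from h import *
look("w18",[("yellow",.568,.3556,.010,.024)])
E
python3 -m creep '[[0,0,0,0,0,-10,180],[0,0,0,0,0,-35,180],[0,0,0,0,0,-40,180],[0,0,0,0,0,-25,180],[0,0,0,0,0,0,180],[0,0,0,0,0,0,180]]'
python3 - <<'E'
from h import *
look("w19",[("yellow",.568,.3556,.120,.024)])
E
```

```text
clock: 21.7
position: [0.5684, 0.3563, 0.0255]
ee_rot: [1.0, 0.001, 0.001, -0.0]
ft_force: [-2.2, -1.1, 6.2]
grip_width: 0.544
tcp [0.5684 0.3563 0.0255] yaw q [ 1.     0.001  0.001 -0.   ] w 0.544 t 21.7
yellow [0.5696 0.3566 0.0249] z 0.0099 4855 px [252. 257.]
clock: 22.35
position: [0.5682, 0.3562, 0.1352]
ee_rot: [1.0, 0.001, 0.001, -0.0]
ft_force: [0.2, 0.2, -1.3]
grip_width: 0.539
tcp [0.5682 0.3562 0.1352] yaw q [ 1.     0.001  0.001 -0.   ] w 0.539 t 22.35
yellow [0.5696 0.3565 0.0248] z 0.1195 4845 px [251. 257.]
```

View pics/w19.png

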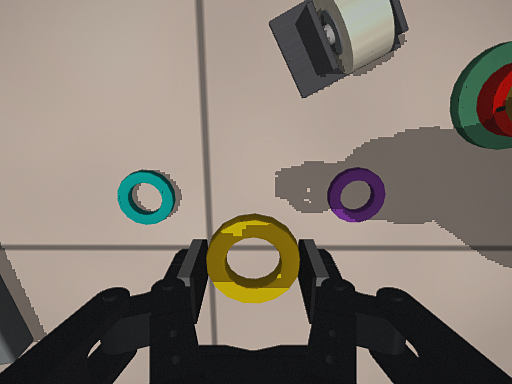

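The spacer is held level at (251,257). Carrying it to the blue post.

```bash
python3 -m creep '[[0,0,0,0,25,0,180],[0,0,0,5,45,0,180],[0,0,0,5,45,0,180],[0,0,0,5,45,0,180],[0,0,0,5,45,0,180],[0,0,0,5,45,0,180],[0,0,0,5,45,0,180],[0,0,0,5,45,0,180]]'
python3 -m creep '[[0,0,0,5,45,0,180],[0,0,0,5,45,0,180],[0,0,0,0,42,0,180],[0,0,0,0,27,0,180],[0,0,0,0,15,0,180],[0,0,0,0,0,0,180],[0,0,0,0,0,0,180],[0,0,0,0,0,0,180]]'
python3 - <<'E'
from h import *
look("w20",[("white",.6135,-.158,.030,.027),("yellow",.6135,-.158,.120,.024)])
E
```

```text
clock: 23.2
position: [0.6028, 0.0142, 0.1331]
ee_rot: [1.0, 0.001, -0.001, 0.0]
ft_force: [0.9, 0.6, -0.5]
grip_width: 0.541
clock: 24.0
position: [0.6142, -0.155, 0.1343]
ee_rot: [1.0, 0.002, -0.0, -0.001]
ft_force: [0.0, 0.1, -0.6]
grip_width: 0.543
tcp [ 0.6142 -0.155   0.1343] yaw q [ 1.     0.002 -0.    -0.001] w 0.543 t 24.0
white [ 0.6162 -0.1583  0.0218] z 0.03 1933 px [258. 196.]
yellow [ 0.6159 -0.1547  0.0247] z 0.1187 4736 px [251. 257.]
```

View pics/w20.png

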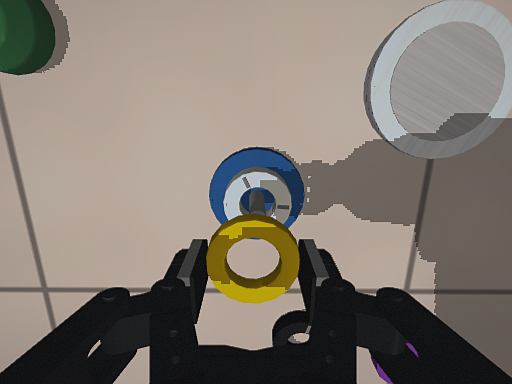

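The white core lies flat on the blue base (258,196) and the spacer is in front of it, about 3 mm off in y. I shift and lower.

```bash
python3 -m creep '[[0,0,0,-1,2.5,15,180],[0,0,0,0,0,20,180],[0,0,0,0,0,15,180],[0,0,0,0,0,15,180],[0,0,0,0,0,7,180],[0,0,0,0,0,3,180],[0,0,0,0,0,0,180],[0,0,0,0,0,0,180]]'
python3 - <<'E'
from h import *
look("w21",[("yellow",.6135,-.158,.043,.024)])
E
```

```text
clock: 24.85
position: [0.6135, -0.1603, 0.0601]
ee_rot: [1.0, 0.001, 0.001, 0.0]
ft_force: [0.8, -0.0, -0.4]
grip_width: 0.538
tcp [ 0.6135 -0.1603  0.0601] yaw q [1.    0.001 0.001 0.   ] w 0.538 t 24.85
yellow [ 0.6141 -0.16    0.0252] z 0.0444 4870 px [252. 255.]
```

View pics/w21.png

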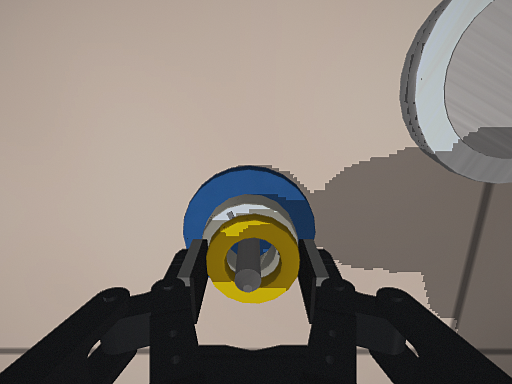

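The spacer is threaded (post tip at (250,280)) with its top at 44.4 mm, against a target of 40 mm. Lowering, releasing, and going to the black core.

```bash
python3 -m creep '[[0,0,0,0,-1.5,3.5,180],[0,0,0,0,0,0,180],[0,0,0,0,0,0,120],[0,0,0,0,0,0,60],[0,0,0,0,0,0,40],[0,0,0,0,0,0,40],[0,0,0,0,0,-20,40],[0,0,0,0,0,-40,40]]' 30
python3 -m creep '[[0,0,0,0,0,-30,40],[0,0,0,-30,8,0,40],[0,0,0,-40,12,0,40],[0,0,0,-40,12,0,40],[0,0,0,-25,7,0,40],[0,0,0,-12,3,0,40],[0,0,0,0,0,0,40],[0,0,0,0,0,0,40]]'
python3 - <<'E'
from h import *
look("w22",[("black",.4665,-.2005,.018,.027)])
look("t22",[("yellow",.6135,-.158,.040,.024)],"top")
E
```

```text
clock: 25.7
position: [0.6109, -0.1585, 0.1135]
ee_rot: [1.0, 0.001, -0.003, -0.001]
ft_force: [0.7, -0.9, 0.5]
grip_width: 0.841
clock: 26.5
position: [0.4671, -0.2006, 0.1462]
ee_rot: [1.0, 0.001, 0.001, 0.0]
ft_force: [-0.2, -0.3, 0.3]
grip_width: 0.842
tcp [ 0.4671 -0.2006  0.1462] yaw q [1.    0.001 0.001 0.   ] w 0.842 t 26.5
black [ 0.4664 -0.2012  0.0263] z 0.0179 2188 px [253. 194.]
tcp [ 0.4674 -0.2004  0.1461] yaw q [ 1.     0.002  0.001 -0.   ] w 0.841 t 26.55
yellow [ 0.6117 -0.1587  0.0221] z 0.04 164 px [346. 183.]
```

View pics/w22.png

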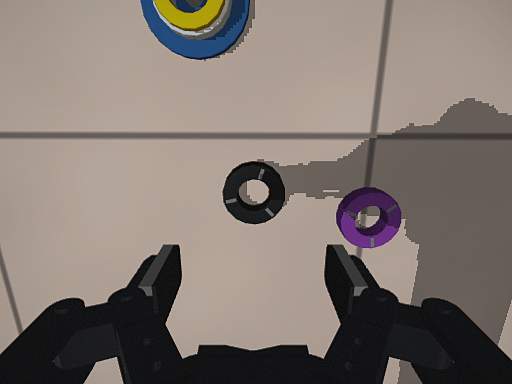

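The spacer is flat (top at 40.0 mm). The black core at (253,194) is centred between the jaws, and the purple decoy at (369,218) is clear. Descending and gripping.

```bash
python3 -m creep '[[0,0,0,-0.5,0.5,35,40],[0,0,0,0,0,35,40],[0,0,0,0,0,25,40],[0,0,0,0,0,14,40],[0,0,0,0,0,5,60],[0,0,0,0,0,0,60],[0,0,0,0,0,0,110],[0,0,0,0,0,0,180]]' 30
python3 -m creep '[[0,0,0,0,0,0,180],[0,0,0,0,0,0,180],[0,0,0,0,0,0,180],[0,0,0,0,0,-10,180],[0,0,0,0,0,-35,180],[0,0,0,0,0,-40,180],[0,0,0,0,0,-25,180],[0,0,0,0,0,0,180]]'
python3 - <<'E'
from h import *
look("w23",[("black",.4665,-.2005,.1275,.027)])
E
```

```text
clock: 27.4
position: [0.4666, -0.2017, 0.0334]
ee_rot: [1.0, 0.001, 0.001, 0.0]
ft_force: [-0.7, 1.6, 5.0]
grip_width: 0.612
clock: 28.2
position: [0.4677, -0.2024, 0.1467]
ee_rot: [1.0, 0.001, 0.003, 0.002]
ft_force: [-0.0, 0.1, -1.6]
grip_width: 0.612
tcp [ 0.4677 -0.2024  0.1467] yaw q [1.    0.001 0.003 0.002] w 0.612 t 28.2
black [ 0.4672 -0.2022  0.0282] z 0.1308 5067 px [253. 256.]
```

View pics/w23.png

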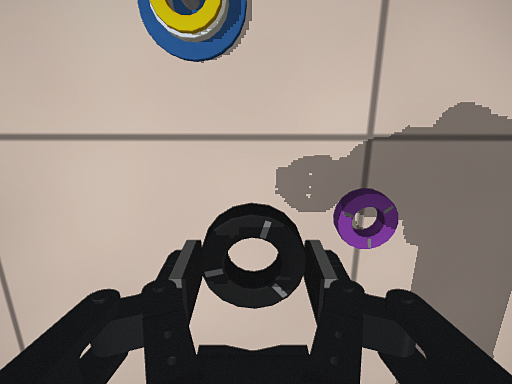

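The black core is held level at (253,256). Carrying it to the blue post.

```bash
python3 -m creep '[[0,0,0,25,-8,0,180],[0,0,0,40,-12,0,180],[0,0,0,40,-12,0,180],[0,0,0,25,-8,0,180],[0,0,0,15,-4,0,180],[0,0,0,0,0,0,180],[0,0,0,0,0,0,180],[0,0,0,0,0,0,180]]'
python3 - <<'E'
from h import *
look("w24",[("yellow",.6135,-.158,.040,.024),("black",.6135,-.158,.1275,.027)])
E
```

```text
clock: 29.05
position: [0.6094, -0.158, 0.1415]
ee_rot: [1.0, 0.0, -0.001, 0.0]
ft_force: [0.1, 0.2, 0.0]
grip_width: 0.612
tcp [ 0.6094 -0.158   0.1415] yaw q [ 1.     0.    -0.001  0.   ] w 0.612 t 29.05
yellow [ 0.6151 -0.1584  0.0194] z 0.0399 1278 px [253. 189.]
black [ 0.6109 -0.1577  0.0274] z 0.126 6409 px [252. 258.]
```

View pics/w24.png

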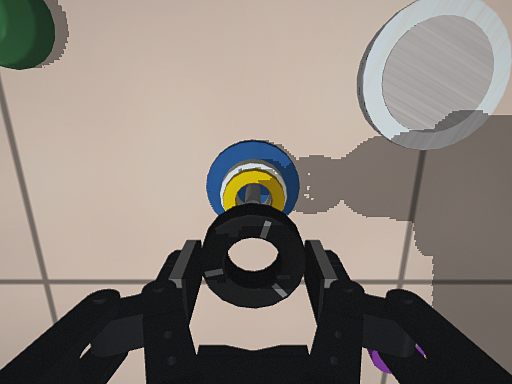

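The black core is above and in front of the stack (yellow at (253,189)) and in line with it. I shift 3 mm in x and lower.

```bash
python3 -m creep '[[0,0,0,3,0,10,180],[0,0,0,0,0,15,180],[0,0,0,0,0,15,180],[0,0,0,0,0,14,180],[0,0,0,0,0,8,180],[0,0,0,0,0,3,180],[0,0,0,0,0,0,180],[0,0,0,0,0,0,180]]'
python3 - <<'E'
from h import *
look("w25",[("black",.6135,-.158,.061,.027)])
E
```

```text
clock: 29.9
position: [0.6139, -0.1573, 0.0774]
ee_rot: [1.0, 0.001, 0.0, 0.0]
ft_force: [1.1, -0.3, -1.1]
grip_width: 0.61
tcp [ 0.6139 -0.1573  0.0774] yaw q [1.    0.001 0.    0.   ] w 0.61 t 29.9
black [ 0.6143 -0.157   0.0279] z 0.0618 6923 px [253. 257.]
```

View pics/w25.png

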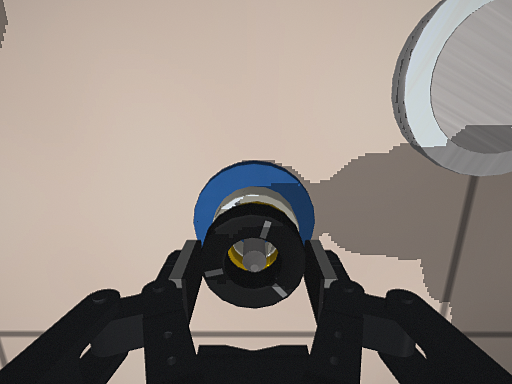

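The black core is threaded (post tip at (255,260)) with its top at 61.8 mm, against a target of 58 mm. Lowering 3.3 mm, releasing, rising and backing off.

```bash
python3 -m creep '[[0,0,0,0,0.5,3.3,180],[0,0,0,0,0,0,180],[0,0,0,0,0,0,120],[0,0,0,0,0,0,60],[0,0,0,0,0,0,40],[0,0,0,0,0,0,40],[0,0,0,0,0,-20,40],[0,0,0,0,0,-40,40]]'
python3 -m creep '[[0,0,0,0,0,-40,40],[0,0,0,-40,0,-20,40],[0,0,0,-40,30,-20,40],[0,0,0,-40,40,0,40],[0,0,0,-20,40,0,40],[0,0,0,0,30,0,40],[0,0,0,0,0,0,40],[0,0,0,0,0,0,40]]'
python3 - <<'E'
from h import *
L=[("black",.6135,-.158,.058,.027),("brass",.647,.161,.054,.019),("red",.647,.161,.030,.027),("pw",.74,.022,.040,.005),("can",.7,-.291,.023,.054),("tape",.682,.286,.068,.02)]
look("t26",L,"top");look("s26",L[:2],"scene")
p0=cv2.imread("pics/top0.png");p=cv2.imread("pics/t26.png")
for n,(u,v,r) in dict(pw=(277,137,18),tape=(174,153,24),can=(395,152,24)).items():
    a,b=[cv2.cvtColor(q[v-r:v+r,u-r:u+r],cv2.COLOR_BGR2GRAY).astype(np.float32) for q in(p0,p)]
    print(n,"shift px",cv2.phaseCorrelate(a,b))
z=p[110:280,90:440];cv2.imwrite("pics/t26z.png",cv2.resize(z,None,fx=2.28,fy=2.28,interpolation=cv2.INTER_CUBIC))
q=cv2.imread("pics/s26.png")[130:290,150:350];cv2.imwrite("pics/s26z.png",cv2.resize(q,None,fx=3.7,fy=3.7))
E
```

```text
clock: 30.75
position: [0.6115, -0.1575, 0.1312]
ee_rot: [1.0, 0.001, -0.003, -0.001]
ft_force: [0.6, -0.5, 0.1]
grip_width: 0.844
clock: 31.55
position: [0.4811, -0.2913, 0.2121]
ee_rot: [1.0, 0.0, 0.0, -0.0]
ft_force: [0.4, -0.1, -0.2]
grip_width: 0.839
tcp [ 0.4811 -0.2913  0.2121] yaw q [ 1.  0.  0. -0.] w 0.839 t 31.55
black [ 0.6125 -0.1574  0.0255] z 0.0581 230 px [347. 183.]
brass [0.646  0.1609 0.0173] z 0.0542 85 px [223. 168.]
red [0.6457 0.1609 0.0253] z 0.03 138 px [225. 170.]
pw [0.7394 0.0215 0.0149] z 0.0406 103 px [277. 134.]
can [ 0.7014 -0.2918  0.0519] z 0.0228 1126 px [394. 152.]
tape [0.6907 0.2944 0.0155] z 0.0677 113 px [171. 149.]
tcp [ 0.4816 -0.2902  0.2121] yaw q [ 1.     0.001  0.    -0.   ] w 0.846 t 31.6
black [ 0.6155 -0.1546  0.0252] z 0.0563 123 px [211. 171.]
brass [0.6487 0.1633 0.0178] z 0.0523 67 px [284. 227.]
pw shift px ((0.12509696141516713, 0.08677529998723443), 0.9047296974394057)
tape shift px ((0.026071018770007726, -0.03268027201263024), 0.9977263597150644)
can shift px ((0.003466580273801867, 0.0254949909968758), 0.9635410950415664)
```

View pics/t26z.png

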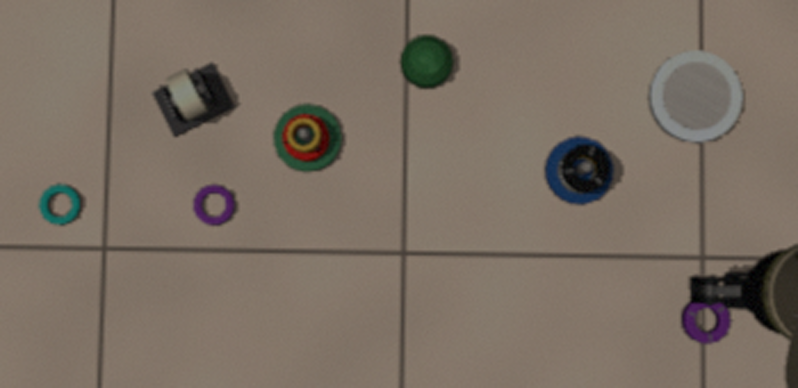

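View pics/s26z.png

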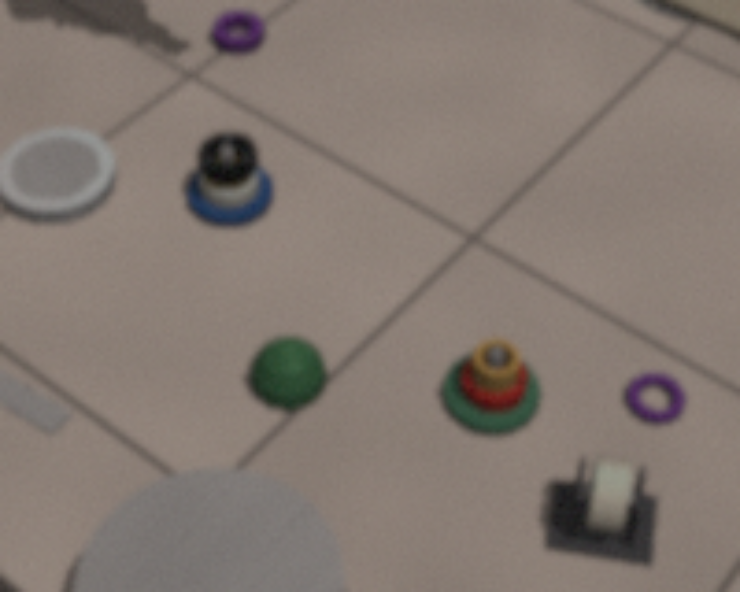

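Both stacks are complete and flat, the bystanders have not moved, and the arm is clear. Handing in.

```bash
python3 -c "
from workcell import *
print(hand_in())"
```

```text
the job is handed in; nothing more can be done
None
```

Both spindles are loaded and the job is handed in at about 32 s of the 120 s. The blue post holds white core, yellow spacer and black core from the bottom up; the green post holds red core with the brass ferrule on top.

**Stack heights:** The top camera measured the ring tops as follows:

| Ring | Measured top (mm) | Expected (mm) |
|---|---|---|
| White core (before the spacer went on) | 29.8 | 30 |
| Yellow spacer (before the black core went on) | 40.0 | 40 |
| Black core | 58.1 | 58 |
| Red core | 30.0 | 30 |
| Brass ferrule | 54.2 | 54 |

**Centring:** The final top view put the black core, red core and ferrule within about 2 mm of the post axes. White and yellow were within about 3 mm when last seen.

**Bystanders:** The paperweight, tape holder and film can showed no visible shift (at most 0.15 px, under 1 mm). The arm was clear of everything at the end.

**Disagreements:** The scene camera read 2–4 mm off the top camera in position and about 2 mm lower in height. I put that down to its calibration and trusted the top and wrist cameras, which agreed within about 1 mm. The first three grips (red, brass, white) also turned out to hold only the upper part of each ring, because the pads reach less far than I assumed. All three still carried and placed flat.

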